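# Make up the scan-head refit kit

### The arm

A 6-joint arm with a two-finger parallel gripper is mounted at the origin on a cart in front of the work surface, level with it; the furniture and walls round the work are solid. World frame = base frame: x ahead of the robot, y to its left, z up, the work surface at z = 0. Lengths are in m, angles in degrees, forces in N, time in s.
With the tool pointing down it reaches from about 0.4 to 0.825 m from the base axis. Payload 7 kg.
Tool frame: the origin (TCP) lies at the very end of the fingers, on their centre line; the grasp point (between the pads) lies hold_point_z behind it (hold_point_z is the distance from the TCP to the grasp point, in m); z points along the fingers, y is the line along which they close (so a half turn about z gives the same grasp; the last joint's range is limited). The gripper opens to 88 mm and grips with 3 to 60 N. Pads are 19 mm wide; open, the fingers measure 130 mm over their backs; the gripper's body (78 mm by 193 mm) begins 47 mm behind the grasp point.
Start: joints at [81.022, 20.546, 0.682, 0, -70.136, -16.507], TCP at [0.29, 0.609, 0.227] pointing down, gripper open.
Joint ranges: [-176.03, 176.03], [-82.01, 121.73], [-58.28, 71.71], [-173.87, 95.51], [-174.79, -0.11], [-173.66, 173.66]. Speed limits (degrees/s): [136.94, 136.94, 172.46, 180, 180, 180].

### API

Orientations are given as [roll, pitch, yaw] about the fixed x, y, z axes, in that order (R = Rz(yaw) Ry(pitch) Rx(roll)).
In Python, from plant import get_obs, snapshot, close_job, hold_point_z gives the robot as it stands.
- The arm moves only by the tool play_rows, never from a script. Its argument "commands" is a list that holds one entry, the list of rows, each a list of 7 numbers: the shift along the tool's x, y, z in cm, then the turn, a rotation vector about the tool's x, y, z in degrees, then the opening, from 0 (shut) to 1 (fully open). In form: [[[x, y, z, ax, ay, az, fingers], ...]]. A call has 1 to 20 rows; each row is the pose to reach, as a shift and turn from the pose commanded when the call began, along the tool's axes at that moment; what a row does not reach only later rows make up. A row lasts 1/12 s, in which the tool goes at most 41.7 mm and 7.16 degrees, less where a joint would pass 70% of its speed; a pose out of reach is approached as far as the arm can. A call with a gripper value outside its range is refused whole. The fingers move at their own pace and stop on an object; the grip force is fixed at half the most. Time passes only in rows, so rows that repeat a pose let the fingers close. It gives the time, the measured TCP pose, the force, the opening and the grip force at its end, in the units of the state.
- get_obs(): the state, without advancing time (a new reading comes with each control period).
- snapshot(name): name is "scene" or "top"; returns a dict with "frame" (480x640x3 uint8, red, green, blue), "camera_matrix" (3x3 intrinsics, pixels), "dist" ([k1, k2, p1, p2, k3] as OpenCV has them; the pictures are not rectified), "origin" and "attitude" of the camera in the world. Camera axes: x right, y down, z forward; pixel columns grow to the right and rows downward; lengths in m; the calibration is good to about 2 mm. A picture is of the moment at which its call begins. There is no depth.
- close_job(): hands the job in; it is judged then, once.
The state is a dict: "clock": time; "joint_pos": joint angles; "qvel": joint speeds; "tau": joint torques, N m; "tool_pos": TCP position; "orientation": TCP orientation; "force": force on the tool from outside, world axes, zero at the start; "moment": the same for the moment, N m; "opening": finger opening in m; "gripper_force": force on a finger pad.
Only numpy, scipy, OpenCV 4.12 (cv2) and the standard library are available. Lean on these libraries where they do the work, as an engineer would, in place of code of your own. Each camera call takes 0.05 s, during which the arm holds its last target. There are 200 camera calls.

### The job

Make up the kit tray for refitting the scan head: lay the tee connector flat in the middle bay, stand the narrow lens tube in the square bay, and in the bay with the gauge stack, squarely and edges in line, the two spacer plates that bring the top level with the gauge's bold mark, thicker one underneath. The third spacer plate, the wide lens tube and the straight coupler do not belong to the kit: leave them where they are.

Things in the scene. Friction and masses are not known exactly. Their poses are not given: they have to be found in the camera images.
- kit_tray: Grey tray 112 (x) x 214 (y), fixed; mm. Origin: centre of underside. Bay floors z 6, rims 3 wide, 3 high. Gauge bay: mid (x 0, y -72), inside 72 x 52 (x, y); middle bay: (0, 0), 44 x 56; square bay: (0, 68), 50 x 50. Gauge: upright metal strip at +x end of its bay, face x 44, top z 46; bold full-width mark z 31 = 25 above floor; thin lines every 5. Microscope behind: keep the hand in front of it.
- spacer_10: Loose aluminium spacer plate 56 (its x) x 36 (its y) mm, 10 mm thick, with two holes in a row. Origin: centre of its underside, z up. Grasp across the 36 mm.
- spacer_15: Loose aluminium spacer plate 56 (its x) x 36 (its y) mm, 15 mm thick, with one hole in the middle. Origin: centre of its underside, z up. Grasp across the 36 mm.
- spacer_20: Loose aluminium spacer plate 56 (its x) x 36 (its y) mm, 20 mm thick, with four holes. Origin: centre of its underside, z up.
- bnc_tee: Light metal tee connector lying flat, 26 (its x) x 38 (its y) x 14 (high) mm: the straight run, 12 mm wide, lies along y at x -13 to -1, and the branch, 14 mm wide, points to +x and ends at x +13. Origin: centre of this outline, on the underside. Grasp over the origin, closing along its x (26 mm). It fits the middle bay with its run along the tray's y.
- narrow_tube: Short black lens tube standing upright, 31 mm diameter, 30 mm high: the narrower of the two. Origin: centre of its underside, z along its axis.
- wide_tube: Black lens tube standing upright, 45 mm diameter, 30 mm high: the wider of the two. Origin: centre of its underside.
- straight_coupler: Light metal straight coupler lying flat, 13 (its x) x 38 (its y) x 13 mm, a tee's run without the branch. Origin: centre of its underside.
There are look-alikes about, which are no part of the job. What is shaped like the narrow_tube but green is not meant.

How it is judged:
By the outcome, as a careful person would: the job done as asked, in the order asked, and still so for the second after the job is handed in, with the robot touching nothing.
It also fails if it takes over 112 s, if anything falls off the work surface, if the arm or the gripper's body presses on something with over 40 N, if the wrist force passes 120 N, or if a joint passes its speed limit or range.

## Working session

There is one attempt and no reset: what is moved stays moved. The work goes in short steps, Python scripts to look and compute and a tool call to move; the robot and the scene stay as the last step left them, time stands still between calls to the robot, and variables do not carry over. Pictures are saved under pics/ and viewed, at most 14 in all, crops included, and the job is handed in when it is done.

Besides the shell and the picture viewer there is one more tool, called after "Request:" as name([rows], argument=value, ...), one row to a line, values as JSON. play_rows: Moves the arm, as the interface text tells. Its arguments: {"type":"object","properties":{"commands":{"type":"array","items":{"type":"array","items":{"type":"array","items":{"type":"number"}}}}},"required":["commands"]}

```bash
mkdir -p pics; ls; python3 - <<'E'
from plant import *
import cv2,numpy as np
o=get_obs(); print(o, hold_point_z)
for n in("scene","top"):
    s=snapshot(n); cv2.imwrite(f"pics/{n}0.png",s["frame"][...,::-1]); np.savez(f"{n}0.npz",**s)
    print(n,s["camera_matrix"],s["dist"],s["origin"],s["attitude"])
E
```

```text
pics
{'clock': 0.0, 'joint_pos': array([ 8.10221436e+01,  2.05902995e+01,  6.32752169e-01, -1.87636952e-02,
       -7.01348197e+01, -1.65071539e+01]), 'qvel': array([ 0.04623546, -0.01499577,  0.05295858,  0.02667562, -0.02479139,
       -0.09774114]), 'tau': array([-8.31979196e-05, -5.82719564e+01,  2.93053901e+01,  6.99709877e+00,
        7.01659505e-03, -1.52853718e-04]), 'tool_pos': array([0.29025458, 0.60886493, 0.225632  ]), 'orientation': array([ 1.79906428e+02, -9.33502931e-03, -2.54913930e+01]), 'force': array([-0.24374584, -0.10967242, -0.22476913]), 'moment': array([-0.0314557 ,  0.00579769,  0.00820107]), 'gripper_force': 0.0, 'opening': 0.08760731817930252} 0.0188
scene [[496.41784421   0.         311.6784237 ]
 [  0.         496.41784421 236.44596501]
 [  0.           0.           1.        ]] [0.04170607 0.         0.         0.         0.        ] [-0.04172791 -0.92159749  0.75404044] [-124.16737173   -0.47397146  -30.85664178]
top [[567.53091071   0.         326.01525245]
 [  0.         567.53091071 246.35997136]
 [  0.           0.           1.        ]] [-0.0480247  0.         0.         0.         0.       ] [ 0.24717708 -0.01440413  1.4028749 ] [-169.49840819    0.67949959  -91.5296598 ]
```

View pics/scene0.png

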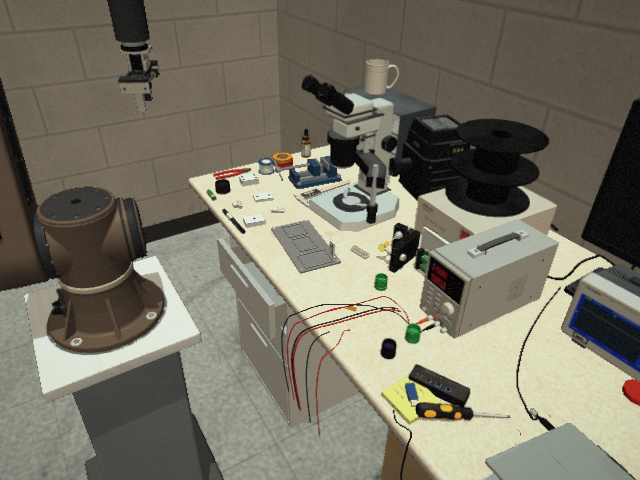

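View pics/top0.png

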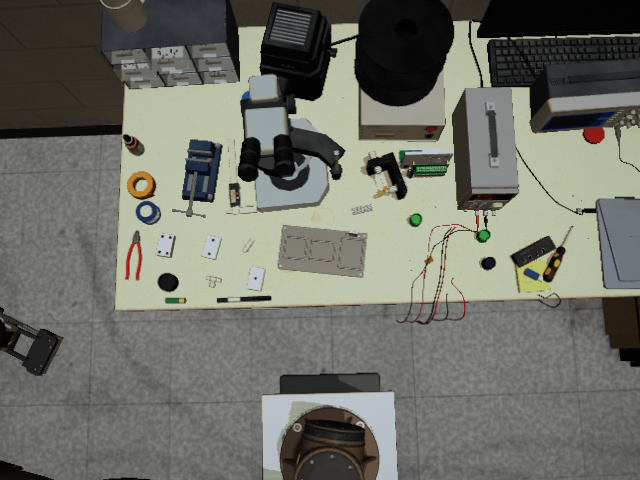

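```bash
cat > h.py <<'E'
import cv2,numpy as np
from scipy.spatial.transform import Rotation as R
from scipy.optimize import least_squares
from plant import *
def load(f): return dict(np.load(f))
def cam(s):
    M=R.from_euler("xyz",s["attitude"],degrees=True).as_matrix().T
    return M,-M@s["origin"]
def proj(s,P):
    M,t=cam(s); p,_=cv2.projectPoints(np.atleast_2d(np.asarray(P,float)),cv2.Rodrigues(M)[0],t,s["camera_matrix"],s["dist"]); return p[:,0]
def ray(s,uv):
    M,t=cam(s); p=cv2.undistortPoints(np.array(uv,float).reshape(-1,1,2),s["camera_matrix"],s["dist"])[:,0]
    return np.c_[p,np.ones(len(p))]@M
def onz(s,uv,z):
    d=ray(s,uv); return s["origin"]+d*((z-s["origin"][2])/d[:,2])[:,None]
def tri(s1,uv1,s2,uv2):
    out=[]
    for a,b in zip(ray(s1,uv1),ray(s2,uv2)):
        A=np.c_[a,-b]; k=np.linalg.lstsq(A,s2["origin"]-s1["origin"],rcond=None)[0]
        p,q=s1["origin"]+k[0]*a,s2["origin"]+k[1]*b; out.append(np.r_[(p+q)/2,np.linalg.norm(p-q)])
    return np.array(out)
def crop(s,x0,y0,x1,y1,k,name,step=10):
    im=cv2.resize(s["frame"][y0:y1,x0:x1,::-1],None,fx=k,fy=k,interpolation=cv2.INTER_CUBIC)
    for x in range(-(-x0//step)*step,x1,step):
        cv2.line(im,(int((x+.5-x0)*k),0),(int((x+.5-x0)*k),6),(0,0,255),1); cv2.putText(im,str(x),(int((x+.5-x0)*k)-10,18),0,.4,(0,0,255),1)
    for y in range(-(-y0//step)*step,y1,step):
        cv2.line(im,(0,int((y+.5-y0)*k)),(6,int((y+.5-y0)*k)),(0,0,255),1); cv2.putText(im,str(y),(8,int((y+.5-y0)*k)+4),0,.4,(0,0,255),1)
    if name: cv2.imwrite(f"pics/{name}.png",im)
    return im
E
python3 - <<'E'
from h import *
t,s=load("top0.npz"),load("scene0.npz")
a=crop(t,150,230,276,298,6,None); b=crop(s,208,168,334,234,0 or 6,None)  # objects
print(a.shape); 
cv2.imwrite("pics/c1.png",a); crop(s,205,170,294,232,9,"c2x")
im=cv2.imread("pics/c2x.png"); cv2.imwrite("pics/c2.png",im[:,:800])
T=crop(t,272,220,376,284,7,None); S=crop(s,266,212,366,276,8,None)
cv2.imwrite("pics/c3.png",T); cv2.imwrite("pics/c4.png",S); print(T.shape,S.shape)
E
```

```text
(408, 756, 3)
(448, 728, 3) (512, 800, 3)
```

View pics/c1.png

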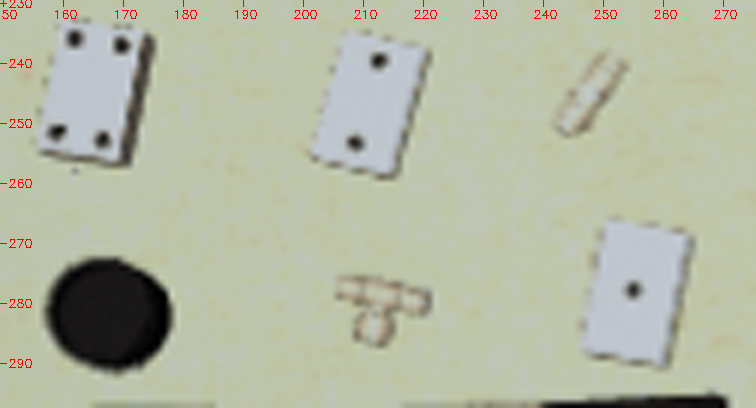

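View pics/c2.png

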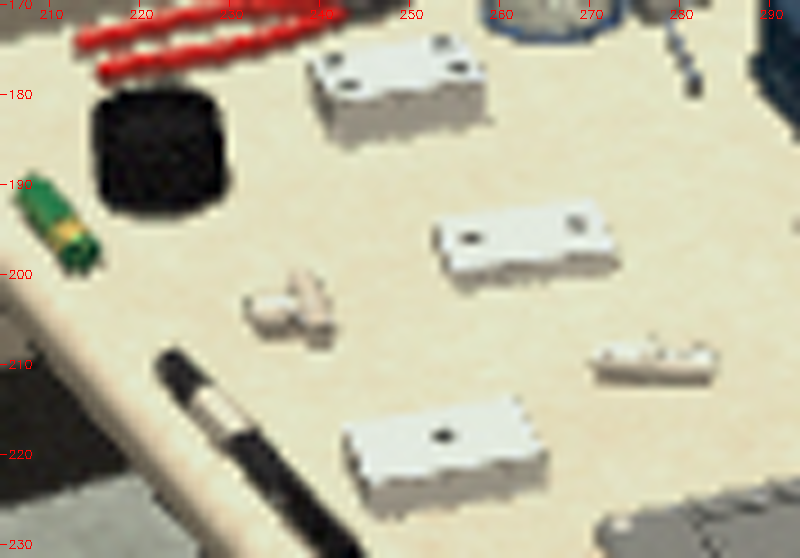

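View pics/c3.png

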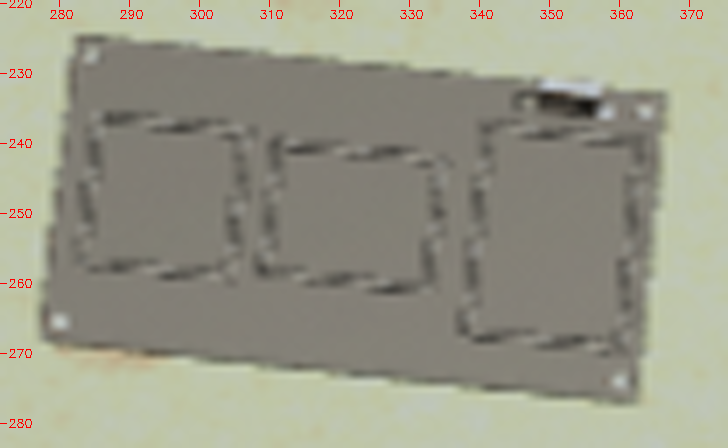

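View pics/c4.png

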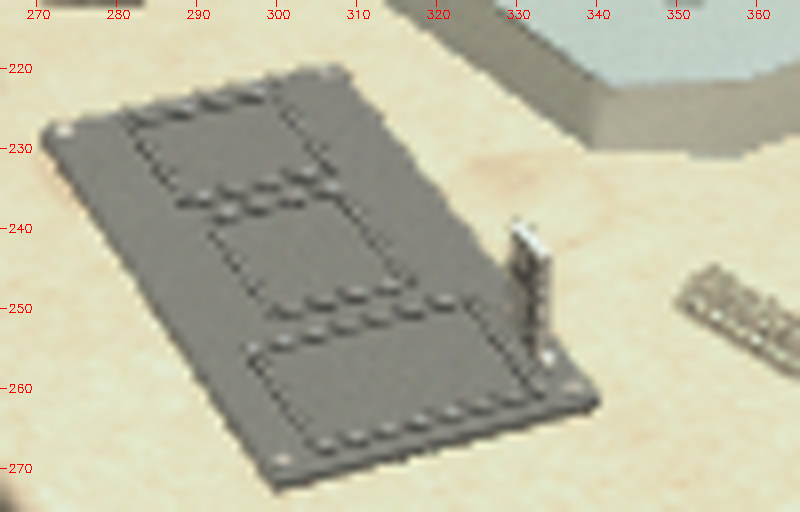

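The pictures show the two-hole plate at top px (211,246), the one-hole plate at (255,278), the tee at (213,281), and the tray at (322,250). The tray's gauge bay is at its right end, and the narrow black tube is near (488,263). In the scene view these are at (262,195), (254,218), (237,203), the tray at about (305,248), and the tube at (389,348).

```bash
python3 - <<'E'
from h import *
t,s=load("top0.npz"),load("scene0.npz")
c=lambda L,k,x0,y0:np.array(L,float)/k+[x0-.5,y0-.5]
def fit(name,loc,ut,us,zfix=None,x0=(.5,.2,0,0)):
    loc=np.array(loc,float)
    def P(p):
        a=np.radians(p[3]); q=loc.copy(); q[:,0]=p[0]+np.cos(a)*loc[:,0]-np.sin(a)*loc[:,1]; q[:,1]=p[1]+np.sin(a)*loc[:,0]+np.cos(a)*loc[:,1]; q[:,2]+=p[2]; return q
    m=[~np.isnan(u[:,0]) for u in(ut,us)]
    f=lambda p:np.r_[(proj(t,P(p))-ut)[m[0]].ravel(),(proj(s,P(p))-us)[m[1]].ravel()]
    r=least_squares(f,x0,x_scale=[.1,.1,.1,10],loss="soft_l1"); print(name,r.x.round(4),"rms px",np.sqrt(np.mean(f(r.x)**2)).round(2),"top/scene mean", [ (proj(v,P(r.x))-u)[k].mean(0).round(2) for v,u,k in((t,ut,m[0]),(s,us,m[1]))])
    return r.x
pl=[(.028,.018,0),(.028,-.018,0),(-.028,-.018,0),(-.028,.018,0)]
S10=fit("s10 (z=top)",pl,c([(346,30),(430,48),(395,178),(310,155)],6,150,230),c([(600,200),(618,255),(455,275),(435,228)],9,205,170))
S15=fit("s15 (z=top)",pl+[(0,0,0)],c([(603,219),(693,236),(668,366),(584,352),(633,290)],6,150,230),c([(517,398),(547,455),(370,493),(343,433),(443,436)],9,205,170))
print("s10 holes",tri(t,c([(378,60),(355,143)],6,150,230),s,c([(577,224),(471,238)],9,205,170)).round(4))
print("s15 hole",tri(t,c([(633,290)],6,150,230),s,c([(443,436)],9,205,170)).round(4))
tr=[(.056,.107,0),(.056,-.107,0),(-.056,-.107,0),(-.056,.107,0)]
T=fit("tray (z=top)",tr,c([(82,37),(664,93),(637,403),(41,344)],7,272,220),c([(340,68),(598,398),(278,486),(42,132)],8,266,212))
print("screws",tri(t,c([(91,53),(646,110),(620,380),(58,321)],7,272,220),s,c([(330,72),(573,388),(282,460),(65,131)],8,266,212)).round(4))
# tee: ends of run, branch end on top view (mid height 7)
e=onz(t,c([(337,287),(430,301),(372,344)],6,150,230),.007); print("tee ends +y?,..,branch",e.round(4))
for v,n,b in((t,"top",(478,253,499,274)),(s,"scene",(376,332,404,362))):
    g=v["frame"][b[1]:b[3],b[0]:b[2]].max(2); y,x=np.nonzero(g<70); print(n,len(x),x.mean()+b[0],y.mean()+b[1],x.min()+b[0],x.max()+b[0],y.min()+b[1],y.max()+b[1])
a=crop(t,455,228,535,300,8,None); b=crop(s,205+20,190,260,215,12,None); d=crop(s,360,320,420,370,8,None)
im=np.zeros((600,800,3),np.uint8); im[:400,:640]=a[100:500]; 
A=crop(t,198,268,228,292,8,None); im[404:404+192,:240]=A; im[404:404+196,240:240+420]=b[60:256,:420]
cv2.imwrite("pics/c5.png",im); cv2.imwrite("pics/c6.png",d)
E
```

```text
s10 (z=top) [ 5.14000e-01  2.84000e-01  5.50000e-03 -1.50275e+01] rms px 0.24 top/scene mean [array([-0.04,  0.12]), array([ 0.15, -0.03])]
s15 (z=top) [  0.4301   0.1717   0.0116 -10.2163] rms px 0.34 top/scene mean [array([-0.03,  0.09]), array([0.1, 0. ])]
s10 holes [[0.5313 0.2805 0.0082 0.0012]
 [0.4962 0.2898 0.0081 0.0013]]
s15 hole [[0.4306 0.1729 0.0134 0.0011]]
tray (z=top) [ 4.9640e-01  5.2000e-03  2.5000e-03 -7.4389e+00] rms px 0.39 top/scene mean [array([-0.1 ,  0.02]), array([0.12, 0.03])]
screws [[ 5.591e-01  9.880e-02  4.600e-03  3.000e-04]
 [ 5.317e-01 -1.001e-01  4.900e-03  1.500e-03]
 [ 4.340e-01 -8.700e-02  5.800e-03  1.900e-03]
 [ 4.615e-01  1.120e-01  4.400e-03  1.000e-03]]
tee ends +y?,..,branch [[0.4366 0.2967 0.007 ]
 [0.4297 0.2579 0.007 ]
 [0.4124 0.2819 0.007 ]]
top 140 488.07142857142856 262.8357142857143 481 495 257 269
scene 248 388.2056451612903 348.4717741935484 381 395 339 358
```

View pics/c5.png

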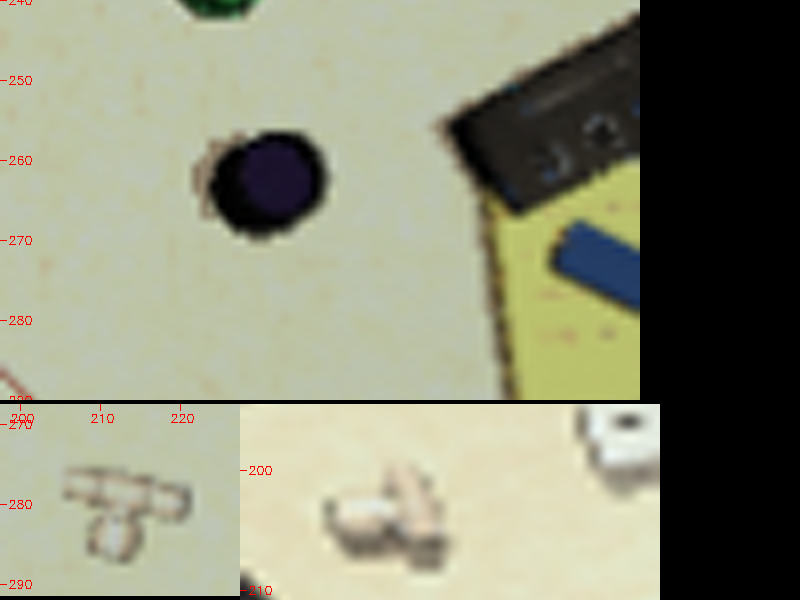

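```bash
cat >> h.py <<'E'
def go(x,y,z,yaw):
    o=get_obs(); C=R.from_euler("xyz",o["orientation"],degrees=True); G=R.from_euler("xyz",[180,0,yaw],degrees=True)
    d=C.inv().apply(np.array([x,y,z])-o["tool_pos"])*100; r=(C.inv()*G).as_rotvec(degrees=True)
    print("shift cm",d.round(2),"rot",r.round(1),"| now",o["clock"].round(2),o["tool_pos"].round(4),o["orientation"].round(1),"j",o["joint_pos"].round(0),"open",round(float(o["opening"]),4))
E
python3 - <<'E'
from h import *
t,s=load("top0.npz"),load("scene0.npz")
c=lambda L,k,x0,y0:np.array(L,float)/k+[x0-.5,y0-.5]
for n,ut,us,z in(("s15 hole",c([(633,290)],6,150,230),c([(443,436)],9,205,170),.015),
 ("s15 corners",c([(603,219),(693,236),(668,366),(584,352)],6,150,230),c([(517,398),(547,455),(370,493),(343,433)],9,205,170),.015),
 ("s10 corners",c([(346,30),(430,48),(395,178),(310,155)],6,150,230),c([(600,200),(618,255),(455,275),(435,228)],9,205,170),.01),
 ("s10 holes",c([(378,60),(355,143)],6,150,230),c([(577,224),(471,238)],9,205,170),.01),
 ("screws",c([(91,53),(646,110),(620,380),(58,321)],7,272,220),c([(330,72),(573,388),(282,460),(65,131)],8,266,212),.006),
 ("tray",c([(82,37),(664,93),(637,403),(41,344)],7,272,220),c([(340,68),(598,398),(278,486),(42,132)],8,266,212),.006),
 ("tube",np.array([(488.07,262.84)]),np.array([(388.2,348.5)]),.015)):
    a,b=onz(t,ut,z)[:,:2],onz(s,us,z)[:,:2]; print(n,a.mean(0).round(4),b.mean(0).round(4),(a-b).mean(0).round(4),"tri z",tri(t,ut,s,us)[:,2].mean().round(4))
for v in(.426,.279,.007),: print(proj(s,v),proj(t,v))
go(.426,.279,.11,-100)
E
```

```text
s15 hole [0.4309 0.1725] [0.429  0.1706] [0.0019 0.0019] tri z 0.0134
s15 corners [0.4296 0.1708] [0.4274 0.1659] [0.0022 0.0049] tri z 0.0112
s10 corners [0.5135 0.283 ] [0.5102 0.2768] [0.0033 0.0062] tri z 0.0054
s10 holes [0.514  0.2845] [0.5118 0.2823] [0.0022 0.0022] tri z 0.0082
screws [0.4969 0.0056] [0.4952 0.0047] [0.0017 0.0009] tri z 0.0049
tray [0.4958 0.0049] [0.4937 0.001 ] [0.0022 0.0039] tri z 0.0027
tube [ 0.4517 -0.4047] [ 0.4501 -0.407 ] [0.0017 0.0023] tri z 0.0125
[[237.14670545 203.6671596 ]] [[212.71070893 281.36934323]]Traceback (most recent call last):
  File "<stdin>", line 13, in <module>
  File "h.py", line 33, in go
    print("shift cm",d.round(2),"rot",r.round(1),"| now",o["clock"].round(2),o["tool_pos"].round(4),o["orientation"].round(1),"j",o["joint_pos"].round(0),"open",round(float(o["opening"]),4))
                                                         ^^^^^^^^^^^^^^^^
AttributeError: 'float' object has no attribute 'round'
```

```bash
sed -i 's/o\["clock"\].round(2)/round(o["clock"],2)/' h.py; python3 -c "
from h import *
go(.425,.278,.11,-100)"
```

```text
shift cm [26.4  24.06 11.61] rot [ 0.1 -0.1 74.5] | now 0.1 [0.2903 0.6089 0.2257] [179.9  -0.  -25.5] j [ 81.  21.   1.  -0. -70. -17.] open 0.0879
```

Request:
play_rows([
  [[26.4, 24.06, 11.6, 0.1, -0.1, 74.5, 0.6], [26.4, 24.06, 11.6, 0.1, -0.1, 74.5, 0.6], [26.4, 24.06, 11.6, 0.1, -0.1, 74.5, 0.6], [26.4, 24.06, 11.6, 0.1, -0.1, 74.5, 0.6], [26.4, 24.06, 11.6, 0.1, -0.1, 74.5, 0.6], [26.4, 24.06, 11.6, 0.1, -0.1, 74.5, 0.6], [26.4, 24.06, 11.6, 0.1, -0.1, 74.5, 0.6], [26.4, 24.06, 11.6, 0.1, -0.1, 74.5, 0.6], [26.4, 24.06, 11.6, 0.1, -0.1, 74.5, 0.6], [26.4, 24.06, 11.6, 0.1, -0.1, 74.5, 0.6], [26.4, 24.06, 11.6, 0.1, -0.1, 74.5, 0.6], [26.4, 24.06, 11.6, 0.1, -0.1, 74.5, 0.6], [26.4, 24.06, 11.6, 0.1, -0.1, 74.5, 0.6], [26.4, 24.06, 11.6, 0.1, -0.1, 74.5, 0.6], [26.4, 24.06, 11.6, 0.1, -0.1, 74.5, 0.6], [26.4, 24.06, 11.6, 0.1, -0.1, 74.5, 0.6]],
])

```text
clock: 1.43
tool_pos: [0.425, 0.2789, 0.1106]
orientation: [-180.0, 0.1, -99.9]
force: [0.3, -0.3, -1.0]
opening: 0.0526
gripper_force: 0.0
```

```bash
python3 - <<'E'
from h import *
go(.425,.278,.004,-100)
s=snapshot("scene"); o=get_obs(); 
a=crop(s,190,130,290,230,8,None)
for v in proj(s,[o["tool_pos"]]): a=cv2.drawMarker(a,tuple(int(k) for k in ((v+.5-[190,130])*8)),(255,0,0),0,12); print(v)
cv2.imwrite("pics/m1.png",cv2.resize(a,(600,600)))
E
```

```text
shift cm [ 1.200e-01 -1.000e-02  1.066e+01] rot [-0.   0.1  0.1] | now 1.43 [0.425  0.2789 0.1106] [-1.80e+02  1.00e-01 -9.99e+01] j [ 55.  11. -29.  -0. -50. -65.] open 0.0526
[234.03101872 172.19243013]
```

View pics/m1.png

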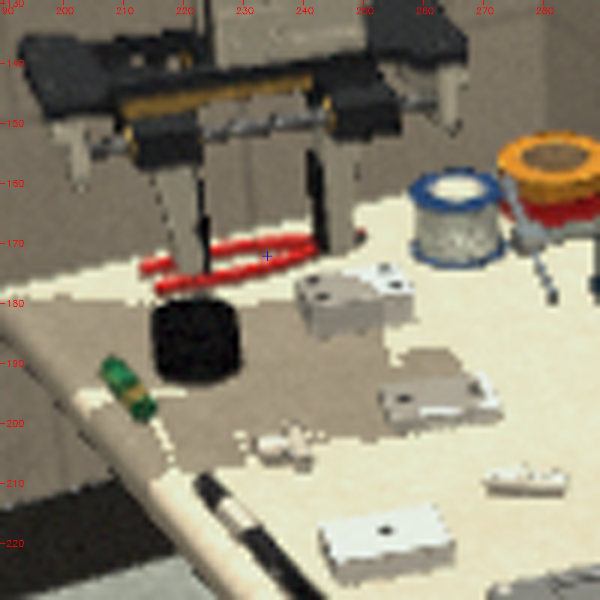

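The fingertips straddle (234,173), which matches the predicted TCP at (234.0,172.2). I'm descending to grasp the tee.

Request:
play_rows([
  [[0.1, 0, 3, 0, 0, 0, 0.6], [0.1, 0, 6, 0, 0, 0, 0.6], [0.1, 0, 8.5, 0, 0, 0, 0.6], [0.1, 0, 9.8, 0, 0, 0, 0.6], [0.1, 0, 10.4, 0, 0, 0, 0.6], [0.1, 0, 10.6, 0, 0, 0, 0.6], [0.1, 0, 10.6, 0, 0, 0, 0.6], [0.1, 0, 10.6, 0, 0, 0, 0.6], [0.1, 0, 10.6, 0, 0, 0, 0.2], [0.1, 0, 10.6, 0, 0, 0, 0.2], [0.1, 0, 10.6, 0, 0, 0, 0.2], [0.1, 0, 10.6, 0, 0, 0, 0.2], [0.1, 0, 10.6, 0, 0, 0, 0.2], [0.1, 0, 10.6, 0, 0, 0, 0.2], [0.1, 0, 10.6, 0, 0, 0, 0.2], [0.1, 0, 10.6, 0, 0, 0, 0.2]],
])

```text
clock: 2.82
tool_pos: [0.4253, 0.2779, 0.0049]
orientation: [-180.0, 0.1, -100.0]
force: [-1.3, -0.4, 5.2]
opening: 0.0255
gripper_force: 30.0
```

```bash
python3 -c "
from h import *
go(.496,.005,.10,-97.4)
t=load('top0.npz')
# microscope nearest points (top view front edge of base, eyepieces)
for uv,z in(((262,208),.03),((320,203),.03),((275,175),.25),((343,152),.1)): print(uv,z,onz(t,[uv],z).round(3))
a=R.from_euler('z',-7.4,degrees=True)
for n,q in(('gauge',(0,-.072,0)),('mid',(0,0,0)),('sq',(0,.068,0))): print(n,(a.apply(q)+[.496,.005,0]).round(4))
"
```

```text
shift cm [ 25.63 -11.7   -9.57] rot [-0.   0.1 -2.6] | now 2.82 [0.4253 0.2779 0.0049] [-1.8e+02  1.0e-01 -1.0e+02] j [ 55.  20. -35.  -0. -35. -65.] open 0.0255
(262, 208) 0.03 [[0.604 0.152 0.03 ]]
(320, 203) 0.03 [[0.613 0.007 0.03 ]]
(275, 175) 0.25 [[0.618 0.098 0.25 ]]
(343, 152) 0.1 [[ 0.719 -0.053  0.1  ]]
gauge [ 0.4867 -0.0664  0.    ]
mid [0.496 0.005 0.   ]
sq [0.5048 0.0724 0.    ]
```

```bash
python3 -c "
from h import *
t,s=load('top0.npz'),load('scene0.npz')
print(tri(t,[(252,172),(284,172),(340,157)],s,[(306,82),(326,95),(343,158)]).round(3))
for p in [(.57,.1,.35),(.6,.1,.3),(.6,.06,.35),(.62,.1,.4)]: print(p,proj(t,p),proj(s,p))"
```

```text
[[ 0.579  0.13   0.383  0.009]
 [ 0.589  0.068  0.365  0.006]
 [ 0.623 -0.027  0.245  0.067]]
(0.57, 0.1, 0.35) [[268.80611415 183.11263043]] [[310.78628812  99.04580038]]
(0.6, 0.1, 0.3) [[271.42800235 176.07798302]] [[320.87887545 116.69948044]]
(0.6, 0.06, 0.35) [[289.27061335 167.63434629]] [[330.02777351 101.84060781]]
(0.62, 0.1, 0.4) [[265.65111099 149.48725907]] [[328.70442074  75.16962375]]
```

Request:
play_rows([
  [[0, 0, -2, 0, 0, 0, 0.2], [0, 0, -5, 0, 0, 0, 0.2], [0, 0, -8, 0, 0, 0, 0.2], [0, 0, -9.6, 0, 0, 0, 0.2], [0, 0, -9.6, 0, 0, 0, 0.2]],
])

```text
clock: 3.23
tool_pos: [0.4266, 0.2793, 0.1042]
orientation: [-179.8, 0.4, -100.0]
force: [-0.0, 1.7, -0.5]
opening: 0.0253
gripper_force: 30.0
```

```bash
python3 -c "
from h import *
go(.494,.005,.09,-97.4)"
```

```text
shift cm [ 25.86 -11.37   1.26] rot [-0.2  0.4 -2.6] | now 3.23 [0.4266 0.2793 0.1042] [-179.8    0.4 -100. ] j [ 55.  12. -30.   0. -48. -65.] open 0.0253
```

Request:
play_rows([
  [[4, -1.8, 0, 0, 0, -2.6, 0.2], [8, -3.6, 0, 0, 0, -2.6, 0.2], [12, -5.4, 0, 0, 0, -2.6, 0.2], [16, -7.2, 0, 0, 0, -2.6, 0.2], [20, -9, 0.5, 0, 0, -2.6, 0.2], [23, -10.3, 1, 0, 0, -2.6, 0.2], [25, -11.2, 1, 0, 0, -2.6, 0.2], [25.7, -11.5, 1, 0, 0, -2.6, 0.2], [25.7, -11.5, 1, 0, 0, -2.6, 0.2], [25.7, -11.5, 1, 0, 0, -2.6, 0.2], [25.7, -11.5, 1, 0, 0, -2.6, 0.2]],
])

```text
clock: 4.15
tool_pos: [0.4935, 0.0051, 0.0897]
orientation: [-180.0, 0.1, -97.4]
force: [-0.2, -0.0, 0.3]
opening: 0.0253
gripper_force: 30.0
```

```bash
python3 - <<'E'
from h import *
go(.494,.005,.0115,-97.4)
s=snapshot("scene"); a=crop(s,240,60,400,280,3,None); t=snapshot("top"); b=crop(t,240,80,370,300,3,None)
im=np.zeros((660,870,3),np.uint8); im[:,:480]=a; im[:,480:]=b; cv2.imwrite("pics/m2.png",cv2.resize(im,(790,599)))
E
```

```text
shift cm [ 0.02 -0.05  7.82] rot [-0.   0.1  0. ] | now 4.15 [0.4935 0.0051 0.0897] [-1.80e+02  1.00e-01 -9.74e+01] j [ 23.  11. -32.  -0. -46. -31.] open 0.0253
```

View pics/m2.png

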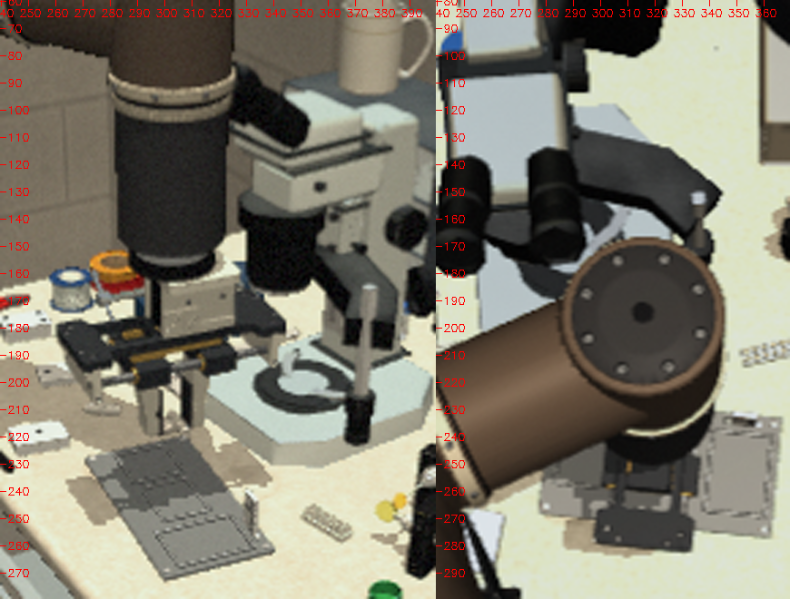

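Tee is hanging level over the middle bay, between (280,220) and (310,245) in the scene view. The wrist is clear of the microscope's eyepieces at top px (295,165).

Request:
play_rows([
  [[0, 0, 2, 0, 0, 0, 0.2], [0, 0, 4, 0, 0, 0, 0.2], [0, 0, 6, 0, 0, 0, 0.2], [0, 0, 7, 0, 0, 0, 0.2], [0, 0, 7.5, 0, 0, 0, 0.2], [0, 0, 7.8, 0, 0, 0, 0.2], [0, 0, 7.8, 0, 0, 0, 0.2], [0, 0, 7.8, 0, 0, 0, 0.2], [0, 0, 7.8, 0, 0, 0, 0.2], [0, 0, 7.8, 0, 0, 0, 0.2]],
])

```text
clock: 5.08
tool_pos: [0.4943, 0.005, 0.0127]
orientation: [-179.9, 0.2, -97.4]
force: [-0.1, 0.1, -0.3]
opening: 0.0254
gripper_force: 30.0
```

Request:
play_rows([
  [[0, 0, 0.1, 0, 0, 0, 0.2], [0, 0, 0.17, 0, 0, 0, 0.2], [0, 0, 0.17, 0, 0, 0, 0.2], [0, 0, 0.17, 0, 0, 0, 0.45], [0, 0, 0.17, 0, 0, 0, 0.45], [0, 0, 0.17, 0, 0, 0, 0.45], [0, 0, 0.17, 0, 0, 0, 0.45], [0, 0, -0.5, 0, 0, 0, 0.45], [0, 0, -2, 0, 0, 0, 0.45], [0, 0, -5, 0, 0, 0, 0.5], [0, 0, -9, 0, 0, 0, 0.6], [0, 0, -11, 0, 0, 0, 0.6], [0, 0, -11, 0, 0, 0, 0.6]],
])

```text
clock: 6.17
tool_pos: [0.4967, 0.0052, 0.1275]
orientation: [-179.5, 0.3, -97.3]
force: [-0.2, 0.8, -1.1]
opening: 0.0517
gripper_force: 0.0
```

```bash
python3 -c "
from h import *
go(.451,-.406,.12,-97.4)"
```

```text
shift cm [41.37 -0.71  0.52] rot [-0.5  0.3  0.1] | now 6.17 [0.4967 0.0052 0.1275] [-179.5    0.3  -97.3] j [ 23.   9. -30.  -0. -51. -31.] open 0.0517
```

Request:
play_rows([
  [[41.3, -1, 0, 0, 0, -90, 0.6], [41.3, -1, 0, 0, 0, -90, 0.6], [41.3, -1, 0, 0, 0, -90, 0.6], [41.3, -1, 0, 0, 0, -90, 0.6], [41.3, -1, 0, 0, 0, -90, 0.6], [41.3, -1, 0, 0, 0, -90, 0.6], [41.3, -1, 0, 0, 0, -90, 0.6], [41.3, -1, 0, 0, 0, -90, 0.6], [41.3, -1, 0, 0, 0, -90, 0.6], [41.3, -1, 0, 0, 0, -90, 0.6], [41.3, -1, 0, 0, 0, -90, 0.6], [41.3, -1, 0, 0, 0, -90, 0.6], [41.3, -1, 0, 0, 0, -90, 0.6], [41.3, -1, 0, 0, 0, -90, 0.6], [41.3, -1, 0, 0, 0, -90, 0.6], [41.3, -1, 0, 0, 0, -90, 0.6], [41.3, -1, 0, 0, 0, -90, 0.6]],
])

```text
clock: 7.58
tool_pos: [0.4506, -0.4062, 0.1212]
orientation: [-179.9, -0.0, -7.6]
force: [0.3, 0.5, -0.1]
opening: 0.0527
gripper_force: 0.0
```

```bash
python3 - <<'E'
from h import *
go(.451,-.406,.011,-7.4)
s=snapshot("scene"); a=crop(s,340,260,440,370,5,None,20); b=crop(s,265,205,345,275,5,None,20); o=get_obs()
for n in range(1): a=cv2.drawMarker(a,tuple(int(k) for k in ((proj(s,o["tool_pos"])[0]+.5-[340,260])*5)),(255,0,0),0,12)
im=np.zeros((550,900,3),np.uint8); im[:,:500]=a; im[:350,500:]=b; cv2.imwrite("pics/m3.png",cv2.resize(im,(790,483)))
E
```

```text
shift cm [ 0.03  0.   11.02] rot [-0.1 -0.  -0.2] | now 7.58 [ 0.4506 -0.4062  0.1212] [-179.9   -0.    -7.6] j [-24.  19. -16.  -0. -55. 106.] open 0.0527
```

View pics/m3.png

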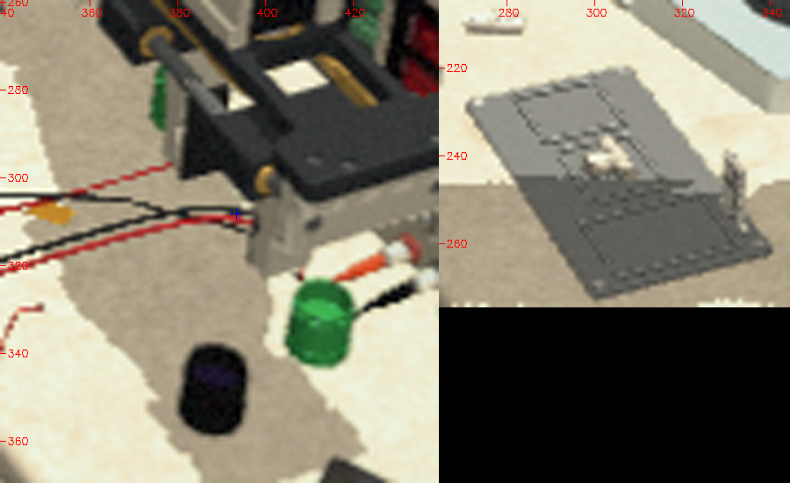

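The tee lies flat in the middle bay, around (302,240). The fingers straddle the narrow tube's axis, with the TCP marker at (393,308).

Request:
play_rows([
  [[0, 0, 3, 0, 0, 0, 0.6], [0, 0, 6, 0, 0, 0, 0.6], [0, 0, 8.5, 0, 0, 0, 0.6], [0, 0, 10, 0, 0, 0, 0.6], [0, 0, 10.8, 0, 0, 0, 0.6], [0, 0, 11, 0, 0, 0, 0.6], [0, 0, 11, 0, 0, 0, 0.6], [0, 0, 11, 0, 0, 0, 0.6], [0, 0, 11, 0, 0, 0, 0.25], [0, 0, 11, 0, 0, 0, 0.25], [0, 0, 11, 0, 0, 0, 0.25], [0, 0, 11, 0, 0, 0, 0.25], [0, 0, 11, 0, 0, 0, 0.25], [0, 0, 11, 0, 0, 0, 0.25], [0, 0, 11, 0, 0, 0, 0.25]],
])

```text
clock: 8.88
tool_pos: [0.4509, -0.4063, 0.0117]
orientation: [-179.9, -0.1, -7.4]
force: [-1.6, 1.5, 5.8]
opening: 0.0302
gripper_force: 30.0
```

```bash
python3 -c "
from h import *
go(.502,.073,.11,-7.4)"
```

```text
shift cm [ -1.08 -48.21  -9.74] rot [-0.1 -0.1  0. ] | now 8.88 [ 0.4509 -0.4063  0.0117] [-1.799e+02 -1.000e-01 -7.400e+00] j [-24.  27. -22.  -0. -42. 106.] open 0.0302
```

Request:
play_rows([
  [[0, 0, -2, 0, 0, 0, 0.25], [0, 0, -5, 0, 0, 0, 0.25], [0, 0, -8, 0, 0, 0, 0.25], [0, -3, -9.7, 0, 0, 0, 0.25], [-0.1, -6, -9.7, 0, 0, 0, 0.25], [-0.2, -10, -9.7, 0, 0, 0, 0.25], [-0.3, -14, -9.7, 0, 0, 0, 0.25], [-0.4, -18, -9.7, 0, 0, 0, 0.25], [-0.5, -22, -9.7, 0, 0, 0, 0.25], [-0.6, -26, -9.7, 0, 0, 0, 0.25], [-0.7, -30, -9.7, 0, 0, 0, 0.25], [-0.8, -34, -9.7, 0, 0, 0, 0.25], [-0.9, -38, -9.7, 0, 0, 0, 0.25], [-1, -42, -9.7, 0, 0, 0, 0.25], [-1, -45, -9.7, 0, 0, 0, 0.25], [-1, -47, -9.7, 0, 0, 0, 0.25], [-1, -48.2, -9.7, 0, 0, 0, 0.25], [-1, -48.2, -9.7, 0, 0, 0, 0.25], [-1, -48.2, -9.7, 0, 0, 0, 0.25], [-1, -48.2, -9.7, 0, 0, 0, 0.25]],
])

```text
clock: 10.55
tool_pos: [0.5022, 0.0721, 0.1089]
orientation: [-179.9, 0.0, -7.4]
force: [-0.7, 0.2, -0.0]
opening: 0.0307
gripper_force: 30.0
```

```bash
python3 - <<'E'
from h import *
go(.503,.073,.018,-7.4)
s=snapshot("scene"); a=crop(s,240,60,400,280,3,None); t=snapshot("top"); b=crop(t,240,80,370,300,3,None)
im=np.zeros((660,870,3),np.uint8); im[:,:480]=a; im[:,480:]=b; cv2.imwrite("pics/m4.png",cv2.resize(im,(790,599)))
E
```

```text
shift cm [ 0.07 -0.08  9.09] rot [-0.1  0.  -0. ] | now 10.55 [0.5022 0.0721 0.1089] [-179.9    0.    -7.4] j [ 30.  11. -29.  -0. -49.  52.] open 0.0307
```

View pics/m4.png

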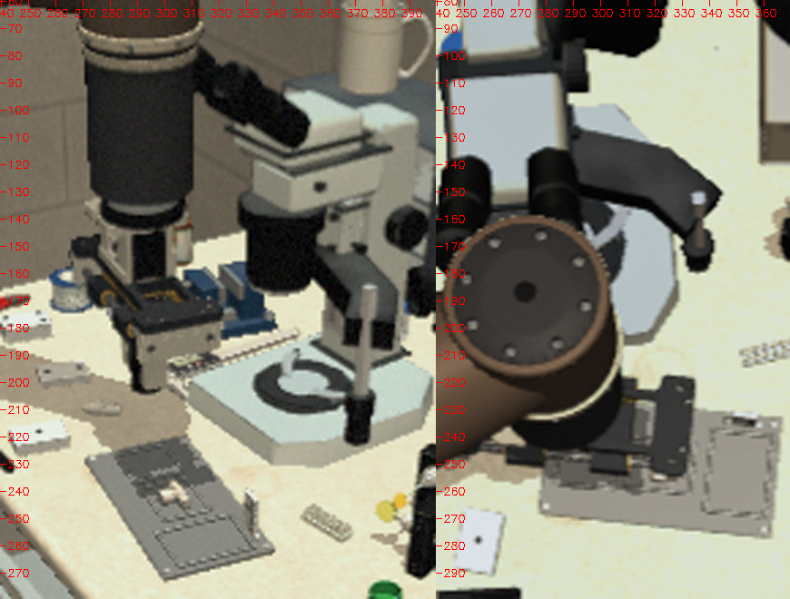

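The tube is held over the square bay, hidden between the fingers, and the wrist is close to but clear of the eyepieces. I'll descend in two steps and check the force in between.

Request:
play_rows([
  [[-0.1, 0, 1, 0, 0, 0, 0.25], [-0.1, 0, 2, 0, 0, 0, 0.25], [-0.1, 0, 3, 0, 0, 0, 0.25], [-0.1, 0, 4, 0, 0, 0, 0.25], [-0.1, 0, 5, 0, 0, 0, 0.25], [-0.1, 0, 6, 0, 0, 0, 0.25], [-0.1, 0, 6.5, 0, 0, 0, 0.25], [-0.1, 0, 6.5, 0, 0, 0, 0.25]],
])

```text
clock: 11.32
tool_pos: [0.5008, 0.0728, 0.0425]
orientation: [-180.0, 0.1, -7.4]
force: [-0.1, -0.8, -1.1]
opening: 0.0302
gripper_force: 30.0
```

Request:
play_rows([
  [[0, 0, 0.8, 0, 0, 0, 0.25], [0, 0, 1.6, 0, 0, 0, 0.25], [0, 0, 2.2, 0, 0, 0, 0.25], [0, 0, 2.5, 0, 0, 0, 0.25], [0, 0, 2.55, 0, 0, 0, 0.25], [0, 0, 2.55, 0, 0, 0, 0.25], [0, 0, 2.55, 0, 0, 0, 0.25]],
])

```text
clock: 11.9
tool_pos: [0.5019, 0.0733, 0.0189]
orientation: [-179.9, -0.0, -7.4]
force: [-0.8, 0.0, 0.3]
opening: 0.0301
gripper_force: 30.0
```

Request:
play_rows([
  [[0, 0, 0.08, 0, 0, 0, 0.25], [0, 0, 0.13, 0, 0, 0, 0.25], [0, 0, 0.13, 0, 0, 0, 0.25], [0, 0, 0.13, 0, 0, 0, 0.45], [0, 0, 0.13, 0, 0, 0, 0.45], [0, 0, 0.13, 0, 0, 0, 0.45], [0, 0, 0.13, 0, 0, 0, 0.45], [0, 0, -0.7, 0, 0, 0, 0.45], [0, 0, -2, 0, 0, 0, 0.45], [0, 0, -4.5, 0, 0, 0, 0.45], [0, 0, -8, 0, 0, 0, 0.6], [0, 0, -9.5, 0, 0, 0, 0.6], [0, 0, -9.5, 0, 0, 0, 0.6], [0, 0, -9.5, 0, 0, 0, 0.6]],
])

```text
clock: 13.07
tool_pos: [0.5022, 0.0734, 0.1153]
orientation: [-179.8, -0.2, -7.4]
force: [0.6, -0.1, -1.2]
opening: 0.052
gripper_force: 0.0
```

```bash
python3 -c "
from h import *
go(.430,.1715,.11,-10.2)"
```

```text
shift cm [-8.43 -8.8   0.55] rot [-0.2 -0.2  2.8] | now 13.07 [0.5022 0.0734 0.1153] [-179.8   -0.2   -7.4] j [ 30.  11. -29.  -0. -50.  52.] open 0.052
```

Request:
play_rows([
  [[-2.5, -2.6, 0.3, 0, 0, 2.8, 0.65], [-5, -5.2, 0.5, 0, 0, 2.8, 0.65], [-7.2, -7.5, 0.5, 0, 0, 2.8, 0.65], [-8.4, -8.8, 0.5, 0, 0, 2.8, 0.65], [-8.4, -8.8, 0.5, 0, 0, 2.8, 0.65], [-8.4, -8.8, 0.5, 0, 0, 2.8, 0.65], [-8.4, -8.8, 0.5, 0, 0, 2.8, 0.65]],
])

```text
clock: 13.65
tool_pos: [0.4294, 0.1708, 0.1084]
orientation: [-179.9, 0.0, -10.2]
force: [0.1, -0.7, 0.0]
opening: 0.0569
gripper_force: 0.0
```

```bash
python3 -c "
from h import *
go(.430,.1715,.003,-10.2)"
```

```text
shift cm [ 0.05 -0.07 10.54] rot [-0.1  0.   0. ] | now 13.65 [0.4294 0.1708 0.1084] [-179.9    0.   -10.2] j [ 46.   7. -35.  -0. -48.  34.] open 0.0569
```

Request:
play_rows([
  [[0, 0, 3, 0, 0, 0, 0.65], [0, 0, 6, 0, 0, 0, 0.65], [0, 0, 8.5, 0, 0, 0, 0.65], [0, 0, 10, 0, 0, 0, 0.65], [0, 0, 10.4, 0, 0, 0, 0.65], [0, 0, 10.5, 0, 0, 0, 0.65], [0, 0, 10.5, 0, 0, 0, 0.65], [0, 0, 10.5, 0, 0, 0, 0.65], [0, 0, 10.5, 0, 0, 0, 0.3], [0, 0, 10.5, 0, 0, 0, 0.3], [0, 0, 10.5, 0, 0, 0, 0.3], [0, 0, 10.5, 0, 0, 0, 0.3], [0, 0, 10.5, 0, 0, 0, 0.3], [0, 0, 10.5, 0, 0, 0, 0.3], [0, 0, 10.5, 0, 0, 0, 0.3]],
])

```text
clock: 14.9
tool_pos: [0.4299, 0.1716, 0.0043]
orientation: [-179.8, -0.0, -10.2]
force: [-1.7, -0.4, 7.0]
opening: 0.0359
gripper_force: 29.9
```

```bash
python3 -c "
from h import *
go(.4867,-.0664,.10,-7.4)"
```

```text
shift cm [ 9.8  22.39 -9.62] rot [-0.2 -0.  -2.8] | now 14.9 [0.4299 0.1716 0.0043] [-179.8   -0.   -10.2] j [ 46.  17. -41.  -0. -32.  34.] open 0.0359
```

Request:
play_rows([
  [[0, 0, -2, 0, 0, 0, 0.3], [0, 0, -5, 0, 0, 0, 0.3], [0, 0, -8, 0, 0, 0, 0.3], [1, 2, -9.6, 0, 0, 0, 0.3], [2.5, 5.5, -9.6, 0, 0, -1, 0.3], [4.1, 9, -9.6, 0, 0, -2.8, 0.3], [5.7, 12.7, -9.6, 0, 0, -2.8, 0.3], [7.2, 16.4, -9.6, 0, 0, -2.8, 0.3], [8.6, 19.6, -9.6, 0, 0, -2.8, 0.3], [9.5, 21.7, -9.6, 0, 0, -2.8, 0.3], [9.8, 22.4, -9.6, 0, 0, -2.8, 0.3], [9.8, 22.4, -9.6, 0, 0, -2.8, 0.3], [9.8, 22.4, -9.6, 0, 0, -2.8, 0.3], [9.8, 22.4, -9.6, 0, 0, -2.8, 0.3]],
])

```text
clock: 16.07
tool_pos: [0.4862, -0.0661, 0.0992]
orientation: [-179.9, -0.0, -7.4]
force: [-1.1, 0.3, -0.2]
opening: 0.0356
gripper_force: 29.9
```

```bash
python3 - <<'E'
from h import *
go(.4867,-.0664,.0103,-7.4)
s=snapshot("scene"); a=crop(s,230,130,350,290,4,None); t=snapshot("top"); b=crop(t,260,170,375,290,4,None)
im=np.zeros((640,940,3),np.uint8); im[:,:480]=a; im[:480,480:]=b; cv2.imwrite("pics/m5.png",cv2.resize(im,(790,538)))
E
```

```text
shift cm [0.05 0.05 8.89] rot [-0.1 -0.   0. ] | now 16.07 [ 0.4862 -0.0661  0.0992] [-179.9   -0.    -7.4] j [ 15.  11. -32.  -0. -48.  68.] open 0.0356
```

View pics/m5.png

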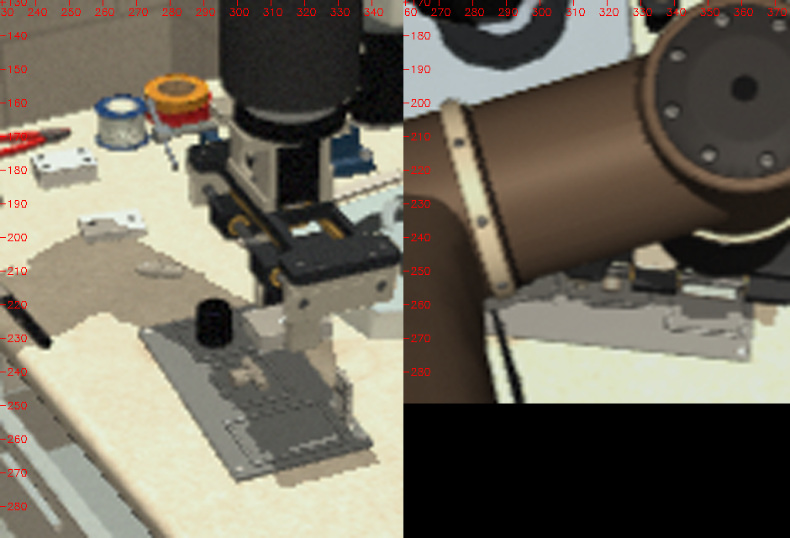

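Request:
play_rows([
  [[0.05, 0.05, 2, 0, 0, 0, 0.3], [0.05, 0.05, 4.5, 0, 0, 0, 0.3], [0.05, 0.05, 6.5, 0, 0, 0, 0.3], [0.05, 0.05, 7.8, 0, 0, 0, 0.3], [0.05, 0.05, 8.6, 0, 0, 0, 0.3], [0.05, 0.05, 8.85, 0, 0, 0, 0.3], [0.05, 0.05, 8.85, 0, 0, 0, 0.3], [0.05, 0.05, 8.85, 0, 0, 0, 0.3], [0.05, 0.05, 8.85, 0, 0, 0, 0.3]],
])

```text
clock: 16.92
tool_pos: [0.4876, -0.0666, 0.0115]
orientation: [-179.8, -0.1, -7.3]
force: [0.1, -0.7, -1.7]
opening: 0.0358
gripper_force: 29.9
```

Request:
play_rows([
  [[0, 0, 0.07, 0, 0, 0, 0.3], [0, 0, 0.12, 0, 0, 0, 0.3], [0, 0, 0.12, 0, 0, 0, 0.3], [0, 0, 0.12, 0, 0, 0, 0.3], [0, 0, 0.12, 0, 0, 0, 0.3]],
])

```text
clock: 17.33
tool_pos: [0.4875, -0.0668, 0.0103]
orientation: [-179.8, -0.1, -7.4]
force: [-2.1, 1.9, 5.5]
opening: 0.0355
gripper_force: 29.9
```

Request:
play_rows([
  [[0, 0, 0, 0, 0, 0, 0.5], [0, 0, 0, 0, 0, 0, 0.5], [0, 0, 0, 0, 0, 0, 0.5], [0, 0, 0, 0, 0, 0, 0.5], [0, 0, -0.7, 0, 0, 0, 0.5], [0, 0, -2, 0, 0, 0, 0.5], [0, 0, -5, 0, 0, 0, 0.5], [0, 0, -9, 0, 0, 0, 0.65], [0, 0, -10, 0, 0, 0, 0.65], [0, 0, -10, 0, 0, 0, 0.65], [0, 0, -10, 0, 0, 0, 0.65]],
])

```text
clock: 18.25
tool_pos: [0.4875, -0.0671, 0.111]
orientation: [-179.8, -0.2, -7.4]
force: [-0.5, -0.6, -0.5]
opening: 0.0565
gripper_force: 0.0
```

```bash
python3 -c "
from h import *
go(.513,.2833,.11,-15)"
```

```text
shift cm [ -1.98 -35.08   0.21] rot [-0.2 -0.2  7.6] | now 18.25 [ 0.4875 -0.0671  0.111 ] [-179.8   -0.2   -7.4] j [ 15.  10. -31.  -0. -49.  68.] open 0.0565
```

Request:
play_rows([
  [[-1.5, -3, 0, 0, 0, 2, 0.65], [-3, -6.5, 0, 0, 0, 4, 0.65], [-4.2, -10, 0, 0, 0, 6, 0.65], [-5, -13.5, 0, 0, 0, 7.6, 0.65], [-5.3, -17.3, 0, 0, 0, 7.6, 0.65], [-5.2, -21.2, 0, 0, 0, 7.6, 0.65], [-4.6, -25, 0, 0, 0, 7.6, 0.65], [-3.7, -28.7, 0, 0, 0, 7.6, 0.65], [-2.8, -32, 0, 0, 0, 7.6, 0.65], [-2.2, -34.3, 0, 0, 0, 7.6, 0.65], [-2, -35.1, 0, 0, 0, 7.6, 0.65], [-2, -35.1, 0, 0, 0, 7.6, 0.65], [-2, -35.1, 0, 0, 0, 7.6, 0.65], [-2, -35.1, 0, 0, 0, 7.6, 0.65]],
])

```text
clock: 19.42
tool_pos: [0.5114, 0.2821, 0.1097]
orientation: [-180.0, 0.1, -15.0]
force: [-0.0, -0.4, 0.2]
opening: 0.0569
gripper_force: 0.0
```

```bash
python3 -c "
from h import *
go(.513,.2833,.0015,-15)"
```

```text
shift cm [ 0.14 -0.15 10.82] rot [-0.   0.1 -0. ] | now 19.42 [0.5114 0.2821 0.1097] [-1.8e+02  1.0e-01 -1.5e+01] j [ 48.  18. -20.  -0. -52.  27.] open 0.0569
```

Request:
play_rows([
  [[0.1, -0.1, 3, 0, 0, 0, 0.65], [0.1, -0.1, 6, 0, 0, 0, 0.65], [0.1, -0.1, 8.5, 0, 0, 0, 0.65], [0.1, -0.1, 10, 0, 0, 0, 0.65], [0.1, -0.1, 10.6, 0, 0, 0, 0.65], [0.1, -0.1, 10.75, 0, 0, 0, 0.65], [0.1, -0.1, 10.75, 0, 0, 0, 0.65], [0.1, -0.1, 10.75, 0, 0, 0, 0.65], [0.1, -0.1, 10.75, 0, 0, 0, 0.65]],
])

```text
clock: 20.17
tool_pos: [0.5141, 0.2849, 0.0044]
orientation: [-179.8, -0.1, -15.0]
force: [0.5, 0.3, 0.3]
opening: 0.0575
gripper_force: 0.0
```

```bash
python3 -c "
from h import *
go(.513,.2833,.0025,-15)"
```

```text
shift cm [-0.07  0.18  0.18] rot [-0.2 -0.1  0. ] | now 20.17 [0.5141 0.2849 0.0044] [-1.798e+02 -1.000e-01 -1.500e+01] j [ 48.  26. -25.  -0. -39.  27.] open 0.0575
```

Request:
play_rows([
  [[-0.1, 0.1, 0.15, 0, 0, 0, 0.65], [-0.1, 0.1, 0.15, 0, 0, 0, 0.65], [-0.1, 0.1, 0.15, 0, 0, 0, 0.65], [-0.1, 0.1, 0.15, 0, 0, 0, 0.3], [-0.1, 0.1, 0.15, 0, 0, 0, 0.3], [-0.1, 0.1, 0.15, 0, 0, 0, 0.3], [-0.1, 0.1, 0.15, 0, 0, 0, 0.3], [-0.1, 0.1, 0.15, 0, 0, 0, 0.3], [-0.1, 0.1, 0.15, 0, 0, 0, 0.3], [-0.1, 0.1, 0.15, 0, 0, 0, 0.3]],
])

```text
clock: 21.0
tool_pos: [0.5123, 0.2837, 0.0014]
orientation: [-179.9, -0.0, -15.0]
force: [-0.6, 0.4, 0.8]
opening: 0.0355
gripper_force: 30.0
```

```bash
python3 -c "
from h import *
go(.4875,-.0668,.10,-7.4)"
```

```text
shift cm [ 6.67 34.47 -9.94] rot [-0.1 -0.  -7.6] | now 21.0 [0.5123 0.2837 0.0014] [-179.9   -0.   -15. ] j [ 48.  26. -25.  -0. -39.  27.] open 0.0355
```

Request:
play_rows([
  [[0, 0, -2, 0, 0, 0, 0.3], [0, 0, -5, 0, 0, 0, 0.3], [0, 1, -8, 0, 0, 0, 0.3], [-0.3, 3.5, -9.9, 0, 0, 0, 0.3], [-0.6, 7, -9.9, 0, 0, -1, 0.3], [-1, 11, -9.9, 0, 0, -3, 0.3], [-1.1, 15, -9.9, 0, 0, -5, 0.3], [-0.5, 19, -9.9, 0, 0, -7, 0.3], [1, 22.7, -9.9, 0, 0, -7.6, 0.3], [2.8, 26.2, -9.9, 0, 0, -7.6, 0.3], [4.5, 29.6, -9.9, 0, 0, -7.6, 0.3], [5.8, 32.5, -9.9, 0, 0, -7.6, 0.3], [6.5, 34.1, -9.9, 0, 0, -7.6, 0.3], [6.7, 34.5, -9.9, 0, 0, -7.6, 0.3], [6.7, 34.5, -9.9, 0, 0, -7.6, 0.3], [6.7, 34.5, -9.9, 0, 0, -7.6, 0.3], [6.7, 34.5, -9.9, 0, 0, -7.6, 0.3]],
])

```text
clock: 22.42
tool_pos: [0.4876, -0.0664, 0.0997]
orientation: [-179.9, -0.0, -7.3]
force: [1.0, 0.6, -0.6]
opening: 0.0358
gripper_force: 30.0
```

```bash
python3 -c "
from h import *
go(.4875,-.0668,.0235,-7.4)"
```

```text
shift cm [-0.01  0.06  7.61] rot [-0.1 -0.   0.1] | now 22.42 [ 0.4876 -0.0664  0.0997] [-179.9   -0.    -7.3] j [ 15.  11. -32.  -0. -48.  68.] open 0.0358
```

Request:
play_rows([
  [[0, 0, 2, 0, 0, 0, 0.3], [0, 0, 4, 0, 0, 0, 0.3], [0, 0, 5.8, 0, 0, 0, 0.3], [0, 0, 6.9, 0, 0, 0, 0.3], [0, 0, 7.4, 0, 0, 0, 0.3], [0, 0, 7.4, 0, 0, 0, 0.3], [0, 0, 7.4, 0, 0, 0, 0.3], [0, 0, 7.4, 0, 0, 0, 0.3], [0, 0, 7.4, 0, 0, 0, 0.3], [0, 0, 7.4, 0, 0, 0, 0.3]],
])

```text
clock: 23.25
tool_pos: [0.4883, -0.0668, 0.0264]
orientation: [-179.8, -0.1, -7.4]
force: [-0.2, 0.0, -0.6]
opening: 0.0355
gripper_force: 30.0
```

```bash
python3 -c "
from h import *
go(.4875,-.0668,.0223,-7.4)
for i in range(4): snapshot('top') if i else 0; o=get_obs(); print(o['tool_pos'].round(4),o['orientation'].round(2))"
```

```text
shift cm [-0.08  0.01  0.41] rot [-0.2 -0.1  0. ] | now 23.25 [ 0.4883 -0.0668  0.0264] [-1.798e+02 -1.000e-01 -7.400e+00] j [ 15.  17. -36.  -0. -37.  68.] open 0.0355
[ 0.4883 -0.0668  0.0264] [-1.7984e+02 -1.0000e-01 -7.3800e+00]
[ 0.4882 -0.0669  0.0263] [-1.7985e+02 -9.0000e-02 -7.3800e+00]
[ 0.4881 -0.067   0.0262] [-1.7985e+02 -8.0000e-02 -7.3900e+00]
[ 0.488 -0.067  0.026] [-1.7985e+02 -7.0000e-02 -7.3900e+00]
```

Request:
play_rows([
  [[-0.1, 0, 0.1, 0.1, 0, 0, 0.3], [-0.1, 0, 0.2, 0.1, 0, 0, 0.3], [-0.1, 0, 0.26, 0.1, 0, 0, 0.3], [-0.1, 0, 0.26, 0.1, 0, 0, 0.3], [-0.1, 0, 0.26, 0.1, 0, 0, 0.3], [-0.1, 0, 0.26, 0.1, 0, 0, 0.3]],
])

```text
clock: 23.9
tool_pos: [0.4868, -0.0669, 0.023]
orientation: [-179.8, -0.0, -7.4]
force: [-1.6, 0.7, -0.6]
opening: 0.0354
gripper_force: 30.0
```

```bash
python3 -c "
from h import *
go(.4868,-.0668,.0223,-7.4)"
```

```text
shift cm [ 0.   -0.01  0.07] rot [-0.2 -0.   0. ] | now 23.9 [ 0.4868 -0.0669  0.023 ] [-179.8   -0.    -7.4] j [ 15.  17. -36.  -0. -37.  68.] open 0.0354
```

Next I lower the last 0.7 mm, release and retreat toward the robot.

Request:
play_rows([
  [[0, 0, 0.06, 0, 0, 0, 0.3], [0, 0, 0.08, 0, 0, 0, 0.3], [0, 0, 0.08, 0, 0, 0, 0.3], [0, 0, 0.08, 0, 0, 0, 0.5], [0, 0, 0.08, 0, 0, 0, 0.5], [0, 0, 0.08, 0, 0, 0, 0.5], [0, 0, 0.08, 0, 0, 0, 0.5], [0, 0, -0.7, 0, 0, 0, 0.5], [0, 0, -2, 0, 0, 0, 0.5], [0, 0, -5, 0, 0, 0, 0.5], [0, 0, -9, 0, 0, 0, 0.65], [0, 3, -11, 0, 0, 0, 0.65], [0, 7, -11, 0, 0, 0, 0.65], [0, 11, -11, 0, 0, 0, 0.65], [0, 15, -11, 0, 0, 0, 0.65], [0, 19, -11, 0, 0, 0, 0.65], [0, 23, -11, 0, 0, 0, 0.65], [0, 27, -11, 0, 0, 0, 0.65], [0, 30, -11, 0, 0, 0, 0.65], [0, 30, -11, 0, 0, 0, 0.65]],
])

```text
clock: 25.57
tool_pos: [0.4471, -0.3693, 0.132]
orientation: [-179.8, -0.0, -7.6]
force: [0.2, 0.3, 0.9]
opening: 0.0569
gripper_force: 0.0
```

```bash
python3 - <<'E'
from h import *
s=snapshot("scene"); a=crop(s,266,210,344,276,10,None); t=snapshot("top"); b=crop(t,272,220,376,284,7,None)
np.savez("scene9.npz",**s); np.savez("top9.npz",**t); print(a.shape,b.shape)
im=np.zeros((1108,780,3),np.uint8); im[:660]=a; im[660:,:728]=b; im=im; cv2.imwrite("pics/f1.png",cv2.resize(a,(709,600))); cv2.imwrite("pics/f2.png",b)
E
```

```text
(660, 780, 3) (448, 728, 3)
```

View pics/f1.png

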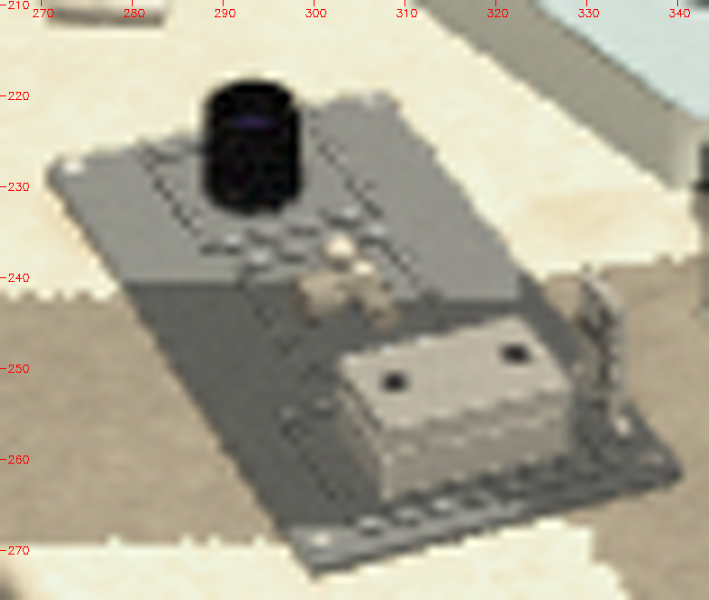

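View pics/f2.png

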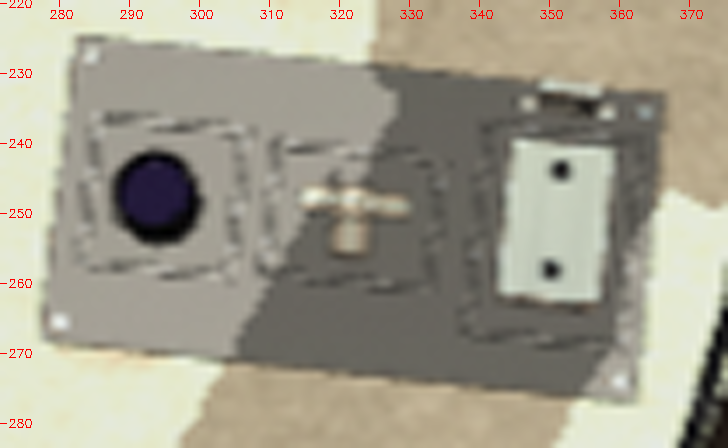

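```bash
python3 - <<'E'
from h import *
s,t=load("scene9.npz"),load("top9.npz")
a=R.from_euler('z',-7.4,degrees=True); T=np.array([.496,.005,0])
f=lambda x,y,z:a.apply([x,y,z])+T
for x in(-.028,.028):
  p=proj(s,[f(x,-.072-.018,z) for z in(.031,.0211,.0209,.006)]); print(x,p[[0,1,3]].round(1).tolist())
c=lambda L,k,x0,y0:np.array(L,float)/k+[x0-.5,y0-.5]
ut,us=c([(560,169),(551,269)],7,272,220),c([(516,353),(394,381)],9.09,266,210)
h=tri(t,ut,s,us); print("holes",h.round(4)); m=h[:,:3].mean(0); print("stack in tray mm",(a.inv().apply(m-T)*1e3).round(1),"yaw",np.degrees(np.arctan2(*(h[0]-h[1])[[1,0]])).round(1))
# x-gradient edges on the stack's front-left corner, rows through both plates
g=cv2.cvtColor(s["frame"],cv2.COLOR_RGB2GRAY).astype(int)
for r in range(256,266): print(r,g[r,302:314],g[r,322:332])
E
```

```text
-0.028 [[307.8, 256.6], [307.8, 259.8], [307.8, 264.7]]
0.028 [[328.5, 251.4], [328.4, 254.6], [328.3, 259.4]]
holes [[ 0.5068 -0.0677  0.0298  0.0006]
 [ 0.4707 -0.0631  0.0306  0.0014]]
stack in tray mm [  1.9 -70.7  30.2] yaw -7.2
256 [100 112 114 134 122 113 171 177 190 176 160 133] [158 156 167 158 133 135 119  91  90  94]
257 [ 98 108 112 102 146 124 142 133 139 140 141 135] [136 140 141 143 138 138 115  86  89  92]
258 [ 95 103 113 117 126 147 138 135 139 135 133 147] [140 138 136 135 138 137 117  95  73  94]
259 [ 97  97 103 111 116 143 139 144 164 155 129 138] [136 135 137 135 132 132 120  97  96  76]
260 [ 93  93  93 110 114 117 172 146 134 138 142 141] [132 135 150 121 116  86  91  97  97  76]
261 [ 95  96  97  95 113 115 145 144 141 139 141 135] [114  83  91  94  96  77  90  94 105  98]
262 [ 92  94  95  97 101 115 146 141 136 137 138 134] [ 96  76  85  99 105  95  92  80  83  74]
263 [ 97  89  93  99  94 104 144 138 139 135 148 125] [118 103  95  85  79  76  89  96  94  95]
264 [ 73  96  82  94  95 100 154 125 103  81  90  95] [83 79 90 92 92 92 98 98 96 85]
265 [ 96  91  95  94  94  95  96  96 100  99  91 117] [138 127 104  98  93  87  82  84  95 108]
```

```bash
python3 - <<'E'
from h import *
g=np.mean([cv2.cvtColor(snapshot("scene")["frame"],cv2.COLOR_RGB2GRAY).astype(float) for _ in range(8)],0)
for r in range(250,265): print(r,g[r,302:312].astype(int),g[r,324:333].astype(int))
E
```

```text
250 [100 134 174 179 175 175 171 172 174 177] [179 180 179 148 107 143 122 115  78]
251 [ 80 111 163 175 175 169 108  65 121 172] [180 180 180 180 136 119 115 114  77]
252 [ 94 109 101 176 181 163  90  50 106 171] [178 179 191 180 157 116 113  97  92]
253 [100 134 122 127 173 179 170 168 176 178] [161 136 142 143 136 102 108 114 106]
254 [106 104 148 124 145 173 176 178 179 179] [142 142 141 140 132  93  93  74  80]
255 [ 82 110 125 131 107 176 180 179 181 181] [141 152 155 155 117 105  97 103  95]
256 [ 98 111 114 135 121 112 170 177 189 176] [170 158 132 138 117  90  91  95  97]
257 [ 95 109 113 107 147 124 142 133 138 139] [140 139 138 138 114  86  89  91  95]
258 [ 95 101 112 115 124 146 137 135 138 137] [135 136 136 136 115  97  76  97  81]
259 [ 96  94 103 113 116 144 139 145 165 154] [137 134 135 133 117  98  95  79  98]
260 [ 94  94  95 110 113 115 170 147 134 139] [152 122 115  84  91  94  96  77  87]
261 [ 96  95  94  97 110 115 145 143 139 138] [ 90  93  95  77  87  94 104  95  86]
262 [ 91  93  95  94 101 111 144 140 137 137] [ 87  95 104  95  91  83  78  74  91]
263 [ 93  89  92  94  94 106 142 138 135 134] [93 84 80 74 92 96 93 95 97]
264 [ 75  98  86  92  95  98 152 125 102  81] [96 97 96 95 97 98 94 85 81]
```

The stack's holes triangulate to z 30 mm, which matches the mark at z 31. Its yaw is -7.2°, against -7.4° for the tray. The two plates' edges agree to within about 1 mm, and the tee and tube both sit inside their bays. I'm handing the job in.

```bash
python3 -c "
from plant import *
print(close_job())"
```

```text
the job is handed in; nothing more can be done
None
```

The kit tray is made up and handed in: the tee lies flat in the middle bay, the narrow tube stands in the square bay, and the 10 mm plate sits on the 15 mm plate in the gauge bay, edges in line to about 1 mm and the top measured within about 1 mm of the bold mark.

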